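Seat the guide rod and tuck its cover strip under the flap

TASK

Lay the steel guide rod from its wooden rest level into the two V-saddles inside the green machine bed, roughly centred along them, and let go of it. Then take the aluminium cover strip by its handle, lay it square and flat on the bed's two rails and slide its plain edge at least 15 mm under the hinged steel flap, without lifting the flap. Finish while still gripping the handle and pressing the strip firmly down flat on the rails; leave the brush, the oil bottle and the clamp knob alone.

Things in the scene. Friction and masses are not known exactly. Their poses are not given: they have to be found in the camera images.
- bed: Fixed green machine bed, an open channel 126 mm wide. Origin on the table at mid width; x runs along the channel towards the flap, z up. Spans x -100 to 190 mm, y +-75 (10 mm high foot ledges to y +-94). Channel floor at z = 12 mm; two rails along x, 12 mm wide, flat tops at z = 54 mm, inner faces at y = +-63. Front end plate x -100 to -92, 46 mm high.
- rod_seat (a point): Centre of the seated rod: bed x = -10 mm, y = 0, z = 40 mm; axes as the bed's. The two dark steel V-saddles stand 45 mm either side of it along x (each 14 mm thick along x, 90 degree notch, mouth 34 mm wide at bed z = 46 mm).
- flap (a joint): Hinge of the lapped steel flap (plate 90 x 146 x 4 mm, 0.25 kg) over bed x 75 to 165 mm. 0 = down on its stop, level, underside 7 mm above the rail tops; grows (rad) as its free edge is lifted. It falls back under its own weight.
- flap_edge (a point): Middle of the flap's free edge (facing bed -x), at its underside; when down: bed x = 75 mm, y = 0, z = 61 mm. Under the flap a fixed block 58 mm high begins at bed x = 105 mm: it stops the strip when its edge is 30 mm under the flap.
- strip: Loose flat aluminium cover strip, 180 mm (x) by 144 mm (y), 4 mm thick, 0.25 to 0.4 kg, starting flat on the table. Origin: centre of its underside, z up. The +x edge is plain (goes under the flap); the -x edge has an upturned lip, 14 mm high. Black handle bar at x = -15 mm: 12 mm thick (x), 56 mm long (y), from 4 to 34 mm above the underside.
- strip_edge (a point): Middle of the strip's plain +x edge, at its underside (strip x = 90 mm).
- strip_handle (a point): Grip point in the strip's handle: strip x = -15 mm, y = 0, 22 mm above the underside. Fingers close along the strip's x on the 12 mm thickness.
- rod: Loose steel guide rod, 16 mm diameter, 120 mm long, 0.19 kg. Origin: its centre, on its axis; x along its length (both ends alike). It starts lying level on the wooden rest with its axis 36 mm above the table.
- rest: Fixed wooden rest, base 130 x 70 x 10 mm with two V-blocks 14 mm thick at x = +-45 mm. Origin: centre of its underside; x along the rod.
- brush: Bystander: a hand brush lying beyond the work; leave it alone.
- oil_mid (a point): Bystander: centre of a white plastic oil bottle, 48 mm diameter, 110 mm tall, standing; 55 mm above its foot; leave it alone.
- clampknob: Bystander: a round black clamp knob, 48 mm diameter, 30 mm tall; leave it alone.
There are look-alikes about, which are no part of the job. What is meant by the strip is not red, and is the smaller of those in its own colour.

How it is judged:
By the outcome, as a careful person would: the job done as asked, in the order asked, and still so for the second after the job is handed in, while the arm keeps its last pose, push and grip.
It also fails if it takes over 54 s, if anything falls off the work surface, if the arm or the gripper's body presses on something with over 40 N, if the wrist force passes 120 N, or if a joint passes its speed limit or range.

ROBOT

A 6-joint arm with a two-finger parallel gripper is mounted at the origin on the work surface. World frame = base frame: x ahead of the robot, y to its left, z up, the work surface at z = 0. Lengths are in mm, angles in rad, forces in N, time in s.
With the tool pointing down it reaches from about 300 to 775 mm from the base axis. Payload 14.6 kg.
Tool frame: the origin (TCP) lies on the centre line of the jaws, within the pads' length; the fingertips stand 11 mm ahead of it and the grasp point (between the pads) lies 8 mm behind it; z points along the fingers, y is the line along which they close (so a half turn about z gives the same grasp; the last joint's range is limited). The gripper opens to 85 mm and grips with 20 to 120 N. Pads are 22 mm wide; open, the fingers measure 114 mm over their backs; the gripper's body (76 mm by 85 mm) begins 54 mm behind the grasp point. The pads swing forward as they close: fully open they stand 13 mm farther back than shut.
Start: joints at [-1.355, 0.3, 1.521, -0, 1.321, -0.067], TCP at [153.468, -528.145, 242.281] pointing down, gripper open.
Joint ranges: [-3.03, 3.03], [-0.79, 2.21], [0.23, 2.52], [-1.04, 4.18], [0, 3.07], [-2.55, 2.55]. Speed limits (rad/s): [2.22, 2.22, 2.57, 3.14, 3.14, 3.14].

INTERFACE

Orientations are given as a unit quaternion [x, y, z, w].
In Python, from cell import sensors, vision, robot gives the robot as it stands. The module is installed in compiled form; this text tells all that it offers.
- The arm moves only by the tool send_rows, never from a script. Its argument "motion" is a list of rows, each a list of 6 numbers: the shift along the tool's x, y, z in mm, then the turn, a rotation vector about the tool's x, y, z in degrees. A call has 1 to 8 rows; each row shifts and turns the commanded pose from where the row before left it, along the tool's axes as they then stand; what a row does not reach is not made up. A row lasts 1/10 s, in which the tool goes at most 50 mm and 8.59 degrees, less where a joint would pass 70% of its speed; a pose out of reach is approached as far as the arm can. A call with a gripper value outside its range is refused whole. "claw" is the opening, from 0 (shut) to 1 (fully open), set as the call begins (left out, the last holds). The fingers move at their own pace and stop on an object; "squeeze" is the grip in N (left out, the last holds). Time passes only in rows, so rows that do not move let the fingers close. It gives the time, the measured TCP pose, the force, the opening and the grip force at its end, in the units of the state.
- sensors.observe(): the state, without advancing time (a new reading comes with each control period).
- vision.read_camera(name): name is "scene" or "top" or "wrist"; returns the picture (420x560x3 uint8, blue, green, red); there is no depth.
- vision.calibration(name): a dict with "intrinsics" (3x3 intrinsics, pixels), "R" (3x3) and "t" (3): a world point X has camera coordinates R X + t. Camera axes: x right, y down, z forward; pixel columns grow to the right and rows downward; lengths in mm; the calibration is good to about 2 mm. A picture is of the moment at which its call begins: read the wrist's pose just before it. calibration takes no time and is no camera call; for the wrist camera it gives the pose at the moment of the call.
- robot.job_done(): hands the job in; it is judged then, once.
The state is a dict: "time": time; "joint_positions": joint angles; "joint_vel": joint speeds; "tau": joint torques, N m; "eef_pos": TCP position; "ee_rot": TCP orientation; "contact_force": force on the tool from outside, world axes, zero at the start; "wrist_torque": the same for the moment, N m; "finger_gap": opening from 0.0 (shut) to 1.0 (fully open); "grasp_force": force on a finger pad.
Only numpy, scipy, OpenCV 4.12 (cv2) and the standard library are available. Lean on these libraries where they do the work, as an engineer would, in place of code of your own. Each camera call takes 0.05 s, during which the arm holds its last target. There are 200 camera calls.

## Working session

There is one attempt and no reset: what is moved stays moved. The work goes in short steps, Python scripts to look and compute and a tool call to move; the robot and the scene stay as the last step left them, time stands still between calls to the robot, and variables do not carry over. Pictures are saved under pics/ and viewed, at most 13 in all, crops included, and the job is handed in when it is done.

Besides the shell and the picture viewer there is one more tool, called after "Call:" by a JSON object that holds its "op" and its "data". send_rows: Moves the arm, as the interface text tells. Its arguments: {"type":"object","properties":{"motion":{"type":"array","items":{"type":"array","items":{"type":"number"}}},"claw":{"type":"number"},"squeeze":{"type":"number"}},"required":["motion"]}

```bash
mkdir -p pics; python3 - <<'E'
from cell import sensors, vision, robot
import cv2
for n in ("scene","top"):
    cv2.imwrite(f"pics/{n}0.png",cv2.resize(vision.read_camera(n),(800,600),interpolation=cv2.INTER_CUBIC))
    c=vision.calibration(n);print(n,c)
s=sensors.observe();print({k:s[k] for k in("time","eef_pos","ee_rot","finger_gap","contact_force")})
E
```

```text
scene {'intrinsics': array([[385.75779795,   0.        , 273.78506468],
       [  0.        , 385.75779795, 205.70022378],
       [  0.        ,   0.        ,   1.        ]]), 'R': array([[ 0.54948107,  0.83537144,  0.01500401],
       [ 0.56244694, -0.35656107, -0.7460011 ],
       [-0.61783817,  0.41835244, -0.66577566]]), 't': array([-245.71531285, -188.8579934 , 1358.52685881])}
top {'intrinsics': array([[430.8714453 ,   0.        , 278.6259204 ],
       [  0.        , 430.8714453 , 205.69429286],
       [  0.        ,   0.        ,   1.        ]]), 'R': array([[ 0.00603597, -0.99993983,  0.00915955],
       [-0.99548326, -0.00687642, -0.0946879 ],
       [ 0.09474519, -0.00854665, -0.99546487]]), 't': array([ -29.29806003,  471.54000829, 1019.33341899])}
{'time': 0.1, 'eef_pos': array([ 153.43293605, -527.94737501,  241.76531892]), 'ee_rot': array([ 9.90019467e-01,  1.40929584e-01, -3.65001453e-05, -5.53665328e-04]), 'finger_gap': 1.003774696107733, 'contact_force': array([ 0.92556063, -0.39778883, -0.18279297])}
```

View pics/scene0.png

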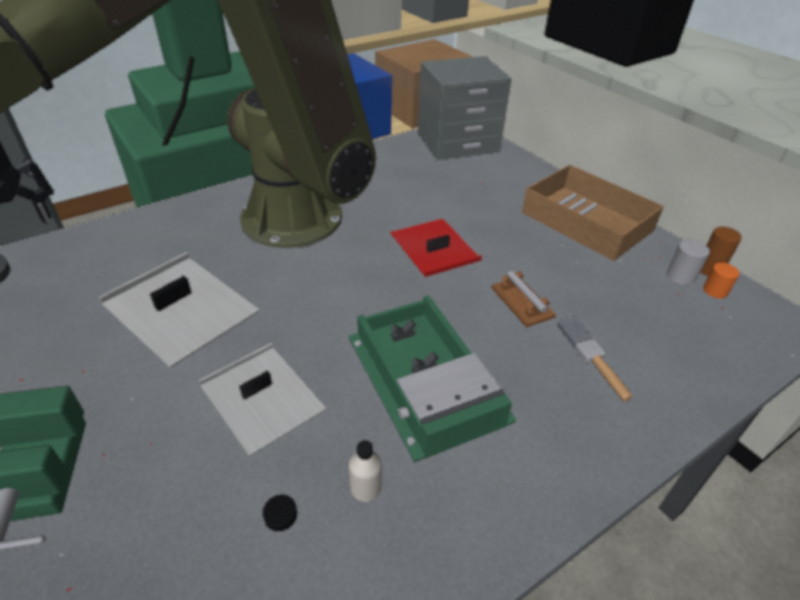

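View pics/top0.png

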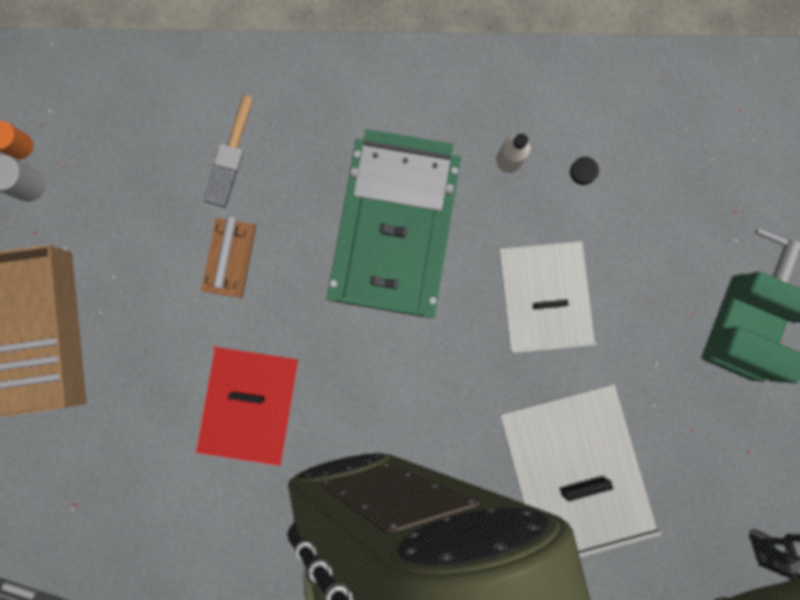

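```bash
cat > h.py <<'E'
import numpy as np
from scipy.optimize import least_squares
from cell import sensors, vision
def proj(c,X):
    p=(np.asarray(X)@c["R"].T+c["t"])@c["intrinsics"].T
    return p[:,:2]/p[:,2:]
def place(q,L):
    L=np.asarray(L,float);c,s=np.cos(q[2]),np.sin(q[2])
    return np.c_[q[0]+c*L[:,0]-s*L[:,1],q[1]+s*L[:,0]+c*L[:,1],L[:,2]]
def fit(obs,q0=(500,0,0)):
    """obs: list of (calib,local pts,pixels) -> x,y,yaw, residual px"""
    f=lambda q:np.concatenate([(proj(c,place(q,L))-P).ravel() for c,L,P in obs])
    r=least_squares(f,q0,x_scale=[100,100,1],loss="soft_l1")
    return r.x,f(r.x).reshape(-1,2)
E
cat > m.py <<'E'
from h import *
k=.7
T,S=vision.calibration("top"),vision.calibration("scene")
A=lambda a:np.array(a)*k
o={}
o["bed"]=([(T,[(-100,94,10),(-100,-94,10),(75,73,65),(75,-73,65),(35,0,42),(-55,0,42)],A([(328,301),(434,318),(354,196),(442,209),(393,231),(384,283)])),
 (S,[(75,-73,65),(75,73,65)],A([(398,378),(480,356)]))],(600,100,0))
o["strip"]=([(T,[(90,72,4),(90,-72,4),(-90,-72,0),(-90,72,0),(-15,0,34)],A([(501,248),(581,241),(595,345),(513,352),(550,303)])),
 (S,[(90,72,4),(90,-72,4),(-90,72,14),(-90,-72,14)],A([(324,407),(250,451),(272,347),(200,382)]))],(500,-200,0))
o["rod"]=([(T,[(60,0,40),(-60,0,40)],A([(231,219),(221,287)])),(S,[(60,0,38),(-60,0,38)],A([(545,307),(511,275)]))],(600,400,0))
for n,(a,q) in o.items():
    q,r=fit(a,q);print(n,q.round(1)[:2],np.degrees(q[2]).round(2));print(r.round(1).tolist())
s=sensors.observe()
from scipy.spatial.transform import Rotation as R
print(R.from_quat(s["ee_rot"]).as_matrix().round(3).tolist())
w=vision.calibration("wrist");print(w, -w["R"].T@w["t"])
E
python3 m.py
```

```text
bed [544.5 -11.8] -8.78
[[-1.3, -0.1], [0.6, 0.2], [-0.5, -0.3], [-0.9, 0.4], [0.1, -1.4], [0.3, -1.0], [-0.8, 0.4], [-4.3, -3.0]]
strip [ 471.8 -282.9] 5.99
[[-1.2, 0.4], [0.2, -0.3], [-0.8, -0.8], [-1.5, 0.1], [1.5, 0.1], [1.3, 0.4], [-0.5, 2.7], [-0.9, -3.3], [-1.5, -1.3]]
rod [538.9 262.7] -6.23
[[-0.4, -1.7], [-0.5, 0.1], [-0.4, 0.9], [-2.3, -1.4]]
[[0.96, 0.279, -0.0], [0.279, -0.96, 0.001], [0.0, -0.001, -1.0]]
{'intrinsics': array([[320.62742488,   0.        , 279.34236807],
       [  0.        , 320.62742488, 209.28733103],
       [  0.        ,   0.        ,   1.        ]]), 'R': array([[ 0.27918339, -0.96023612, -0.00179623],
       [-0.90857213, -0.26476677,  0.32310253],
       [-0.3107303 , -0.08857285, -0.94636226]]), 't': array([-548.91554481,  -41.90204385,  381.40265955])} [ 233.6904363  -504.40088005  373.49776105]
```

```bash
cat > go.py <<'E'
# usage: go.py x y z yawdeg -> shift (tool axes, mm) and turn (deg) still to go
import sys
from h import *
from scipy.spatial.transform import Rotation as R
x,y,z,w=map(float,sys.argv[1:5])
s=sensors.observe();C=R.from_quat(s["ee_rot"])
W=np.radians(w);G=R.from_matrix(np.array([[np.cos(W),np.sin(W),0],[np.sin(W),-np.cos(W),0],[0,0,-1]]))
d=np.array([x,y,z])-s["eef_pos"]
print("shift",C.inv().apply(d).round(1),"turn",np.degrees((C.inv()*G).as_rotvec()).round(2),"shift in goal axes",G.inv().apply(d).round(1))
print("t",round(s["time"],2),"pos",s["eef_pos"].round(1),"F",s["contact_force"].round(1),"q",s["joint_positions"].round(2),"gap",round(s["finger_gap"],3),"grip",s["grasp_force"])
E
python3 go.py 440 -280 260 6
```

```text
shift [ 344.4 -158.2  -18. ] turn [-0.06  0.   10.2 ] shift in goal axes [ 310.9 -216.6  -18.2]
t 0.1 pos [ 153.4 -527.9  241.8] F [ 0.9 -0.4 -0.2] q [-1.35  0.3   1.52  0.    1.32 -0.07] gap 1.004 grip 0.0
```

Call:
{"op": "send_rows", "data": {"motion": [[20, -9, -2, 0, 0, 0], [46, -21, -2, 0, 0, 0], [46, -21, -2, 0, 0, 0], [46, -21, -2, 0, 0, 0], [46, -21, -2, 0, 0, 0], [46, -21, -2, 0, 0, 0], [46, -21, -3, 0, 0, 0], [46, -21, -3, 0, 0, 0]], "claw": 1}}

```text
time: 0.9
eef_pos: [436.3, -284.0, 260.1]
ee_rot: [0.99, 0.141, -0.0, -0.0]
contact_force: [0.2, -0.7, 0.5]
finger_gap: 1.001
grasp_force: 0.0
```

Call:
{"op": "send_rows", "data": {"motion": [[0, 0, 0, 0, 0, 5], [0, 0, 0, 0, 0, 5], [0, 0, 0, 0, 0, 0], [0, 0, 0, 0, 0, 0]]}}

```text
time: 1.3
eef_pos: [434.9, -285.8, 259.9]
ee_rot: [0.998, 0.055, -0.0, -0.0]
contact_force: [-0.2, -0.4, -0.3]
finger_gap: 0.999
grasp_force: 0.0
```

```bash
cat > snap.py <<'E'
import sys,pickle,cv2
from h import *
n=sys.argv[1];c=vision.calibration("wrist");im=vision.read_camera("wrist")
pickle.dump((c,im),open(f"pics/{n}.pkl","wb"));cv2.imwrite(f"pics/{n}.png",cv2.resize(im,(800,600),interpolation=cv2.INTER_CUBIC))
E
python3 snap.py a; python3 go.py 525 -15 260 -8.8
```

```text
shift [ 119.4 -259.4   -0. ] turn [-1.000e-02  1.000e-02  1.511e+01] shift in goal axes [  47.6 -281.5   -0. ]
t 1.35 pos [ 434.9 -285.9  260. ] F [ 0.3 -0.2  0. ] q [-0.65  0.22  1.58 -0.    1.34  0.81] gap 0.999 grip 0.0
```

View pics/a.png

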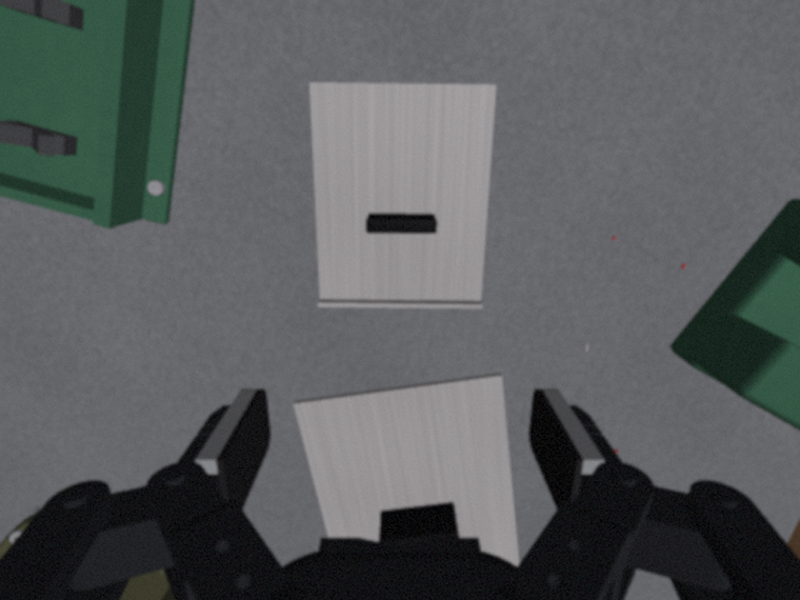

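Call:
{"op": "send_rows", "data": {"motion": [[10, -20, 0, 0, 0, 0], [17, -37, 0, 0, 0, 0], [18, -40, 0, 0, 0, 0], [18, -40, 0, 0, 0, 0], [18, -40, 0, 0, 0, 0], [18, -40, 0, 0, 0, 0], [18, -40, 0, 0, 0, 7], [0, 0, 0, 0, 0, 8]]}}

```text
time: 2.15
eef_pos: [524.3, -13.9, 259.9]
ee_rot: [0.997, -0.076, -0.0, -0.0]
contact_force: [-0.1, 0.4, 0.3]
finger_gap: 0.999
grasp_force: 0.0
```

Call:
{"op": "send_rows", "data": {"motion": [[0, 0, 0, 0, 0, 0], [0, 0, 0, 0, 0, 0]]}}

```text
time: 2.35
eef_pos: [523.5, -18.2, 260.0]
ee_rot: [0.997, -0.075, -0.0, 0.0]
contact_force: [-0.7, -1.8, 0.2]
finger_gap: 1.002
grasp_force: 0.0
```

```bash
python3 snap.py b; python3 go.py 520 263 200 -6.2
```

```text
shift [ -45.5 -277.7   60.1] turn [ 0.01 -0.   -2.4 ] shift in goal axes [ -33.8 -279.4   60.1]
t 2.4 pos [523.5 -18.4 260.1] F [-0.7 -0.1  0.4] q [-0.11  0.23  1.57 -0.    1.34  1.62] gap 1.0 grip 0.0
```

View pics/b.png

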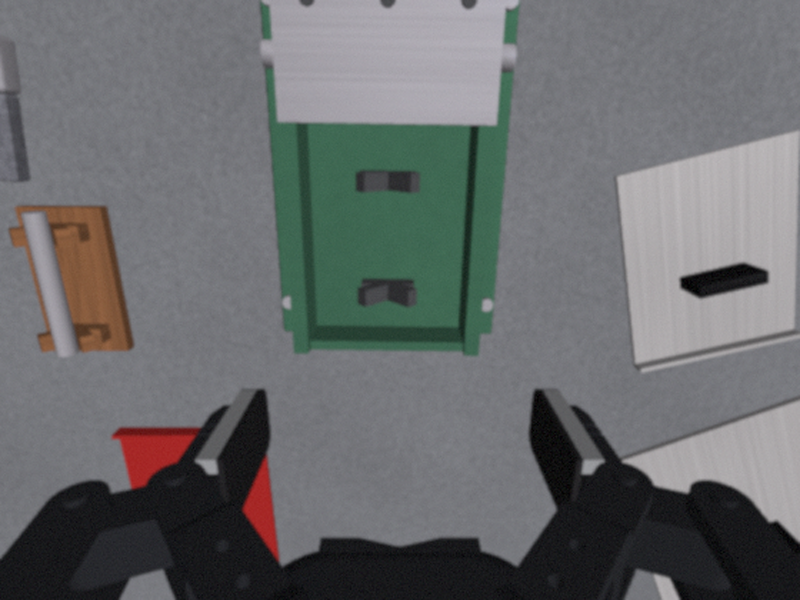

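```bash
cat > m2.py <<'E'
from h import *
import pickle
k=.7;A=lambda a:np.array(a)*k
ca=pickle.load(open("pics/a.pkl","rb"))[0];cb=pickle.load(open("pics/b.pkl","rb"))[0]
o={}
o["bed"]=([(cb,[(75,73,65),(75,-73,65),(-100,75,54),(-100,-75,54),(-100,94,10),(-100,-94,10)],A([(277,121),(497,125),(294,352),(479,354),(283,330),(491,333)]))],(600,0,0))
o["strip"]=([(ca,[(90,72,4),(90,-72,4),(-90,72,14),(-90,-72,14)],A([(310,83),(496,85),(319,307),(482,308)]))],(500,-200,0))
o["strip_b"]=([(cb,[(90,72,4),(-90,72,14)],A([(617,177),(638,367)]))],(500,-200,0))
o["rod"]=([(cb,[(60,0,40),(-60,0,40)],A([(34,213),(66,355)]))],(600,300,0))
for n,(a,q) in o.items():
    q,r=fit(a,q);print(n,q.round(1)[:2],np.degrees(q[2]).round(2));print(r.round(1).tolist())
E
python3 m2.py
```

```text
bed [545.9 -11.8] -9.38
[[0.3, -0.4], [-0.2, -0.8], [-0.2, 0.1], [-0.4, 0.5], [0.2, 0.5], [0.3, 0.4]]
strip [ 471.2 -283.2] 5.81
[[-0.3, -0.1], [0.3, -0.2], [-0.4, 0.1], [0.5, 0.4]]
strip_b [ 471. -282.] 5.04
[[-0.2, -1.1], [0.2, 3.7]]
rod [538.2 263.8] -10.37
[[0.0, -0.2], [-0.0, 0.2]]
```

Call:
{"op": "send_rows", "data": {"motion": [[-3, -20, 4, 0, 0, 0], [-7, -40, 8, 0, 0, 0], [-7, -40, 8, 0, 0, 0], [-7, -40, 8, 0, 0, 0], [-7, -40, 8, 0, 0, 0], [-7, -40, 8, 0, 0, 0], [-7, -38, 8, 0, 0, 0], [0, -20, 8, 0, 0, -2]]}}

```text
time: 3.2
eef_pos: [521.4, 265.7, 199.8]
ee_rot: [0.998, -0.057, 0.0, -0.0]
contact_force: [1.4, -0.5, 0.2]
finger_gap: 1.0
grasp_force: 0.0
```

Call:
{"op": "send_rows", "data": {"motion": [[0, 0, 0, 0, 0, 0], [0, 0, 0, 0, 0, 0]]}}

```text
time: 3.4
eef_pos: [521.9, 263.1, 200.0]
ee_rot: [0.998, -0.059, -0.0, 0.0]
contact_force: [0.6, 0.6, -1.0]
finger_gap: 0.999
grasp_force: 0.0
```

```bash
python3 snap.py c; python3 go.py 539 263 100 -6.2
```

```text
shift [ 16.8  -2.3 100.4] turn [ 0.   -0.01 -0.61] shift in goal axes [ 16.9  -2.1 100.4]
t 3.45 pos [522.  262.8 200.4] F [0.5 0.1 0.6] q [ 0.4   0.41  1.47 -0.    1.26  2.09] gap 1.004 grip 0.0
```

View pics/c.png

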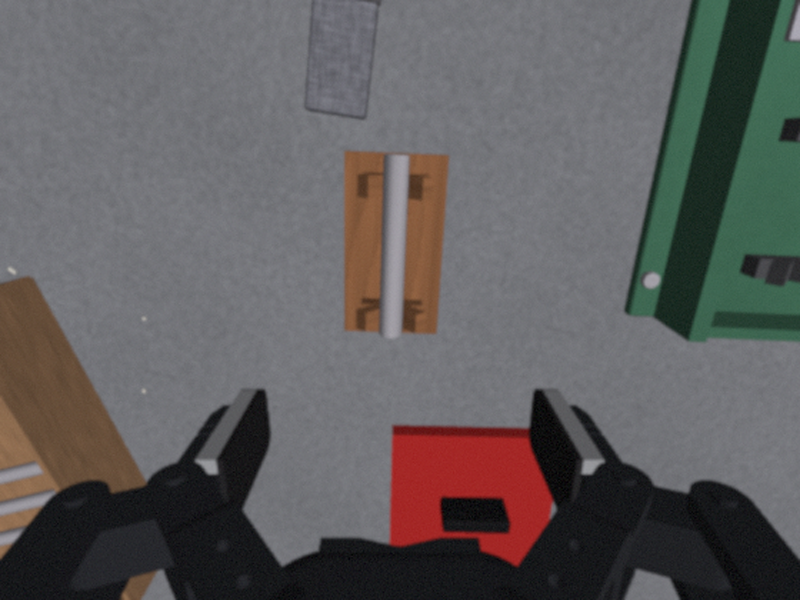

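```bash
python3 - <<'E'
from h import *
import pickle
c=pickle.load(open("pics/c.pkl","rb"))[0];A=lambda a:np.array(a)*.7
q,r=fit([(c,[(60,0,42),(-60,0,44)],A([(397,154),(391,338)]))],(540,263,0));print(q,np.degrees(q[2]),r)
E
python3 go.py 539 264 60 -8.5
```

```text
[ 5.39074502e+02  2.65050202e+02 -1.53203496e-01] -8.77791370032611 [[-0.00033671  0.00902181]
 [ 0.00038259 -0.01167749]]
shift [ 16.7  -3.3 140.4] turn [ 0.   -0.01  1.69] shift in goal axes [ 16.6  -3.7 140.4]
t 3.45 pos [522.  262.8 200.4] F [0.5 0.1 0.6] q [ 0.4   0.41  1.47 -0.    1.26  2.09] gap 1.004 grip 0.0
```

Call:
{"op": "send_rows", "data": {"motion": [[8, -2, 10, 0, 0, 1], [9, -2, 25, 0, 0, 1], [0, 0, 30, 0, 0, 0], [0, 0, 30, 0, 0, 0], [0, 0, 30, 0, 0, 0], [0, 0, 15, 0, 0, 0], [0, 0, 0, 0, 0, 0], [0, 0, 0, 0, 0, 0]], "claw": 0.6, "squeeze": 60}}

```text
time: 4.25
eef_pos: [539.8, 265.7, 61.1]
ee_rot: [0.997, -0.077, 0.001, -0.0]
contact_force: [0.7, 0.4, 0.7]
finger_gap: 0.602
grasp_force: 0.0
```

```bash
python3 go.py 539 264.7 28 -8.7
```

```text
shift [-0.6  1.1 33.1] turn [-0.04 -0.06 -0.13] shift in goal axes [-0.6  1.1 33.1]
t 4.25 pos [539.8 265.7  61.1] F [0.7 0.4 0.7] q [ 0.4   0.61  1.52 -0.    1.01  2.12] gap 0.602 grip 0.0
```

Call:
{"op": "send_rows", "data": {"motion": [[0, 0, 15, 0, 0, 0], [0, 1, 12, 0, 0, 0], [0, 0, 6, 0, 0, 0], [0, 0, 0, 0, 0, 0]]}}

```text
time: 4.65
eef_pos: [538.4, 264.6, 25.9]
ee_rot: [0.997, -0.077, -0.001, 0.0]
contact_force: [0.0, -0.7, 0.6]
finger_gap: 0.601
grasp_force: 0.0
```

Call:
{"op": "send_rows", "data": {"motion": [[0, 0, 0, 0, 0, 0], [0, 0, 0, 0, 0, 0], [0, 0, 0, 0, 0, 0], [0, 0, 0, 0, 0, 0], [0, 0, 0, 0, 0, 0], [0, 0, 0, 0, 0, 0]], "claw": 0, "squeeze": 60}}

```text
time: 5.25
eef_pos: [539.2, 265.2, 27.7]
ee_rot: [0.997, -0.077, 0.001, -0.0]
contact_force: [0.3, 3.0, 5.3]
finger_gap: 0.167
grasp_force: 58.5
```

Call:
{"op": "send_rows", "data": {"motion": [[0, 0, -8, 0, 0, 0], [0, 0, -20, 0, 0, 0], [0, 0, -30, 0, 0, 0], [0, 0, -30, 0, 0, 0], [0, 0, -30, 0, 0, 0], [0, 0, -15, 0, 0, 0], [0, 0, 0, 0, 0, 0]]}}

```text
time: 5.95
eef_pos: [539.4, 264.9, 161.8]
ee_rot: [0.997, -0.077, 0.001, -0.001]
contact_force: [0.4, 0.4, -2.7]
finger_gap: 0.169
grasp_force: 58.5
```

```bash
python3 go.py 535.7 -10.2 120 -9.3
```

```text
shift [ 38.3 272.5  41.6] turn [-0.08 -0.14  0.5 ] shift in goal axes [ 40.8 272.1  41.8]
t 5.95 pos [539.4 264.9 161.8] F [ 0.4  0.4 -2.7] q [ 0.4   0.48  1.46 -0.    1.2   2.12] gap 0.169 grip 58.50278556346893
```

Call:
{"op": "send_rows", "data": {"motion": [[2, 15, 0, 0, 0, 0], [5, 35, 0, 0, 0, 0], [6, 40, 0, 0, 0, 0], [6, 40, 0, 0, 0, 0], [6, 40, 0, 0, 0, 0], [6, 40, 0, 0, 0, 0], [5, 40, 0, 0, 0, 0], [2, 22, 10, 0, 0, 0.5]]}}

```text
time: 6.75
eef_pos: [534.0, -13.1, 149.1]
ee_rot: [0.997, -0.082, -0.0, 0.0]
contact_force: [0.3, 1.2, -1.6]
finger_gap: 0.162
grasp_force: 58.7
```

Call:
{"op": "send_rows", "data": {"motion": [[0, 0, 15, 0, 0, 0], [0, 0, 15, 0, 0, 0], [0, 0, 0, 0, 0, 0], [0, 0, 0, 0, 0, 0]]}}

```text
time: 7.15
eef_pos: [534.2, -10.1, 119.3]
ee_rot: [0.997, -0.081, -0.001, 0.0]
contact_force: [-0.2, -0.9, -1.4]
finger_gap: 0.166
grasp_force: 58.7
```

```bash
python3 snap.py d; python3 go.py 535.7 -10.2 31.7 -9.3
```

```text
shift [ 1.2  0.  88.3] turn [0.01 0.04 0.  ] shift in goal axes [ 1.1  0.  88.3]
t 7.2 pos [534.6 -10.  120. ] F [-0.3 -0.3 -1.8] q [-0.09  0.4   1.69 -0.    1.05  1.65] gap 0.16 grip 58.71280610561371
```

View pics/d.png

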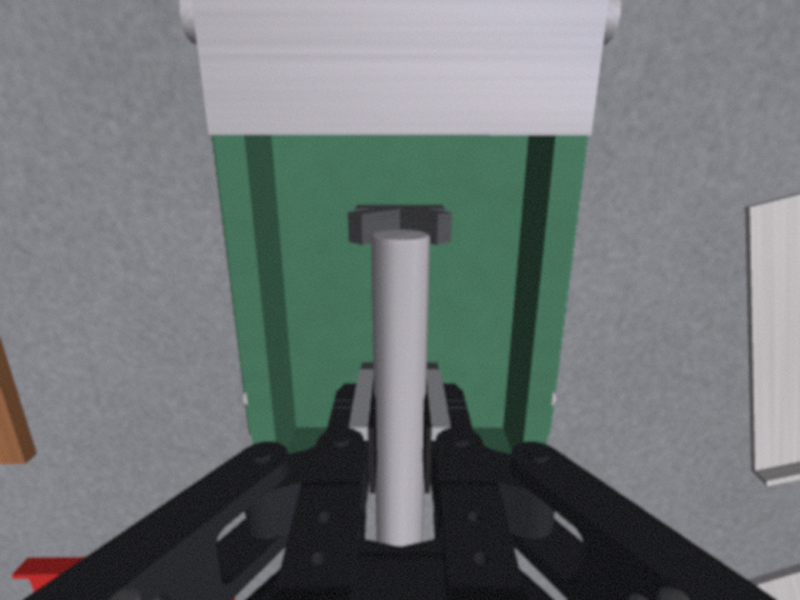

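```bash
python3 - <<'E'
from h import *
import pickle
c=pickle.load(open("pics/d.pkl","rb"))[0];A=lambda a:np.array(a)*.7
q,r=fit([(c,[(75,73,65),(75,-73,65),(35,17,46),(35,-17,46)],A([(208,134),(592,136),(350,208),(450,208)]))],(545,-12,0));print(q,np.degrees(q[2]),r.round(1).tolist())
q2,r=fit([(c,[(60,0,130),(0,0,136)],A([(400,232),(400,380)]))],(535,-10,-.16));print(q2,r.round(1).tolist())
print(proj(c,[[*place(q,[(x,0,0)])[0,:2],46] for x in(42,28)])/.7)
E
```

```text
[ 5.46047917e+02 -1.14921129e+01 -1.67096973e-01] -9.573951321302893 [[0.4, -1.7], [-0.4, -1.7], [8.2, 13.9], [-8.8, 14.2]]
[ 5.35647545e+02 -1.00549784e+01 -1.61780278e-01] [[-0.0, -1.2], [0.0, 39.1]]
[[399.61115401 212.37487099]
 [399.45079296 243.42910311]]
```

Call:
{"op": "send_rows", "data": {"motion": [[1.5, 0, 15, 0, 0, 0], [0, 0, 25, 0, 0, 0], [0, 0, 20, 0, 0, 0], [0, 0, 12, 0, 0, 0], [0, 0, 8, 0, 0, 0], [0, 0, 4, 0, 0, 0], [0, 0, 0, 0, 0, 0]]}}

```text
time: 7.9
eef_pos: [536.4, -10.0, 36.1]
ee_rot: [0.997, -0.081, 0.0, 0.0]
contact_force: [0.2, -0.1, -1.7]
finger_gap: 0.172
grasp_force: 58.7
```

Call:
{"op": "send_rows", "data": {"motion": [[0, 0, 2, 0, 0, 0], [0, 0, 1, 0, 0, 0], [0, 0, 0, 0, 0, 0], [0, 0, 0, 0, 0, 0]]}}

```text
time: 8.3
eef_pos: [536.4, -10.0, 33.3]
ee_rot: [0.997, -0.081, 0.0, 0.0]
contact_force: [-0.3, 0.8, -2.3]
finger_gap: 0.168
grasp_force: 58.7
```

Call:
{"op": "send_rows", "data": {"motion": [[0, 0, 1, 0, 0, 0], [0, 0, 0.5, 0, 0, 0], [0, 0, 0, 0, 0, 0]]}}

```text
time: 8.6
eef_pos: [536.5, -10.2, 31.9]
ee_rot: [0.997, -0.081, 0.0, 0.0]
contact_force: [-1.1, -1.9, 3.9]
finger_gap: 0.167
grasp_force: 59.3
```

Call:
{"op": "send_rows", "data": {"motion": [[0, 0, 0, 0, 0, 0], [0, 0, 0, 0, 0, 0], [0, 0, 0, 0, 0, 0], [0, 0, 0, 0, 0, 0]], "claw": 0.45}}

```text
time: 9.0
eef_pos: [536.3, -10.0, 31.5]
ee_rot: [0.997, -0.081, -0.0, -0.0]
contact_force: [-0.1, 0.0, 0.2]
finger_gap: 0.451
grasp_force: 0.0
```

Call:
{"op": "send_rows", "data": {"motion": [[0, 0, -10, 0, 0, 0], [0, 0, -20, 0, 0, 0], [0, 0, -30, 0, 0, 0], [0, 0, -30, 0, 0, 0], [0, 0, -30, 0, 0, 0], [0, 0, -30, 0, 0, 0], [0, 0, 0, 0, 0, 0], [0, 0, 0, 0, 0, 0]]}}

```text
time: 9.8
eef_pos: [536.4, -10.0, 182.4]
ee_rot: [0.997, -0.081, 0.001, 0.0]
contact_force: [-0.6, -0.2, -0.3]
finger_gap: 0.448
grasp_force: 0.0
```

```bash
python3 snap.py e; python3 go.py 456 -285 180 95.8
```

```text
shift [-34.5 284.3   1.4] turn [-2.000e-02  1.000e-02 -1.051e+02] shift in goal axes [-265.5 -107.4    1.4]
t 9.85 pos [536.  -10.  181.4] F [-0.7 -0.3 -0.3] q [-0.09  0.33  1.63  0.    1.18  1.65] gap 0.454 grip 0.0
```

View pics/e.png

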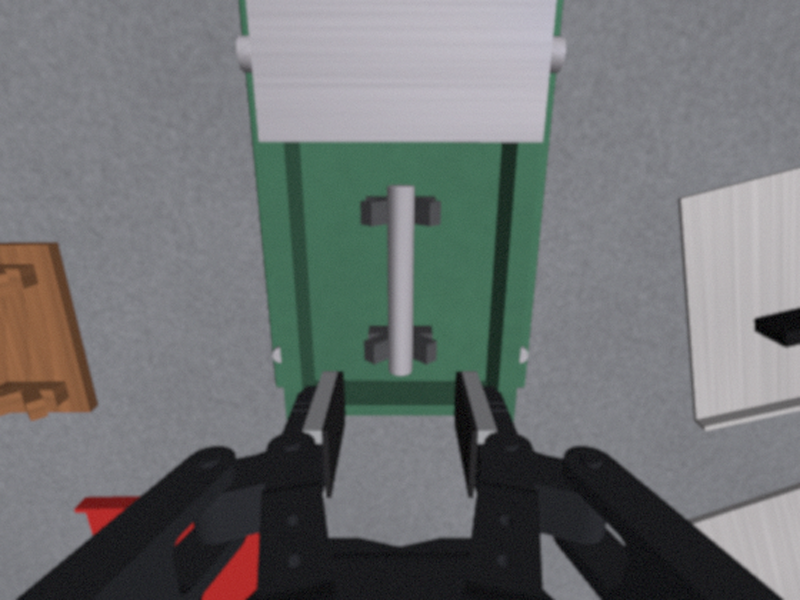

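```bash
python3 - <<'E'
from h import *
import pickle
c=pickle.load(open("pics/e.pkl","rb"))[0];A=lambda a:np.array(a)*.7
q,r=fit([(c,[(75,73,65),(75,-73,65),(-100,75,54),(-100,-75,54)],A([(258,142),(544,142),(287,415),(515,415)]))],(545,-12,0));print(q,np.degrees(q[2]),r.round(1).tolist())
E
```

```text
[ 5.45656960e+02 -1.19823260e+01 -1.60832816e-01] -9.215041549746612 [[0.8, -0.8], [-0.7, -1.1], [0.2, 4.4], [-0.3, 4.3]]
```

Call:
{"op": "send_rows", "data": {"motion": [[-2, 15, 0, 0, 0, 0], [-4, 35, 0, 0, 0, 0], [-5, 40, 0, 0, 0, 0], [-5, 40, 0, 0, 0, 0], [-5, 40, 0, 0, 0, 0], [-5, 40, 0, 0, 0, 0], [-5, 40, 0, 0, 0, 0], [-4, 34, 0, 0, 0, 0]]}}

```text
time: 10.65
eef_pos: [454.2, -286.9, 180.7]
ee_rot: [0.997, -0.082, -0.001, -0.0]
contact_force: [0.3, 0.2, -0.0]
finger_gap: 0.453
grasp_force: 0.0
```

Call:
{"op": "send_rows", "data": {"motion": [[0, 0, 0, 0, 0, -8], [0, 0, 0, 0, 0, -8], [0, 0, 0, 0, 0, -8], [0, 0, 0, 0, 0, -8], [0, 0, 0, 0, 0, -8], [0, 0, 0, 0, 0, -8], [0, 0, 0, 0, 0, -8], [0, 0, 0, 0, 0, -8]]}}

```text
time: 11.45
eef_pos: [455.0, -285.0, 180.6]
ee_rot: [0.887, 0.462, -0.0, -0.001]
contact_force: [-0.3, 0.3, -0.7]
finger_gap: 0.45
grasp_force: 0.0
```

Call:
{"op": "send_rows", "data": {"motion": [[0, 0, 0, 0, 0, -8], [0, 0, 0, 0, 0, -8], [0, 0, 0, 0, 0, -8], [0, 0, 0, 0, 0, -8], [0, 0, 0, 0, 0, -8], [0, 0, 0, 0, 0, -1], [0, 0, 0, 0, 0, 0], [0, 0, 0, 0, 0, 0]]}}

```text
time: 12.25
eef_pos: [455.6, -284.8, 181.3]
ee_rot: [0.672, 0.74, -0.0, -0.0]
contact_force: [-0.0, 0.2, -0.7]
finger_gap: 0.449
grasp_force: 0.0
```

```bash
python3 snap.py f; python3 go.py 456.3 -284.7 60 95.8
```

```text
shift [ -0.    0.7 121.4] turn [-0.02 -0.02 -0.25] shift in goal axes [ -0.    0.6 121.4]
t 12.3 pos [ 455.7 -284.7  181.4] F [0.  0.5 0.7] q [-0.63  0.33  1.63  0.    1.18 -0.72] gap 0.451 grip 0.0
```

View pics/f.png

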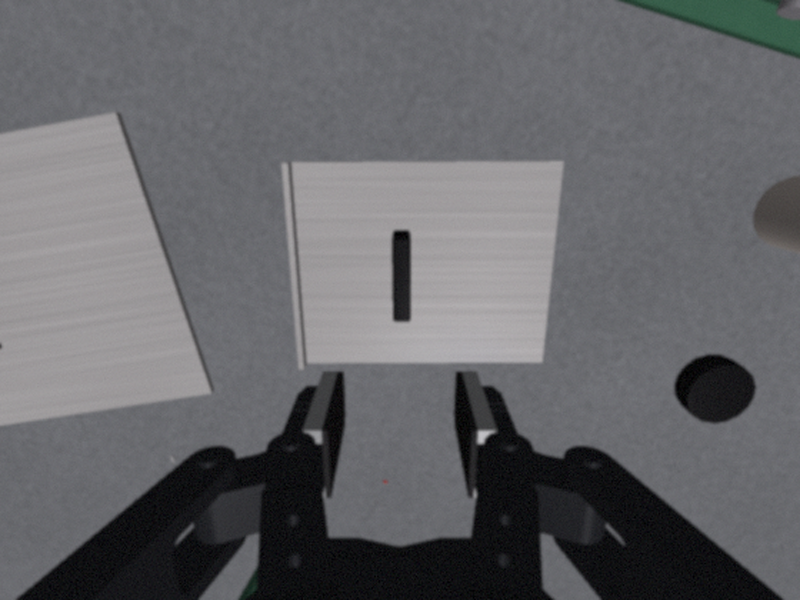

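```bash
python3 - <<'E'
from h import *
import pickle
c=pickle.load(open("pics/f.pkl","rb"))[0];A=lambda a:np.array(a)*.7
q,r=fit([(c,[(90,72,4),(90,-72,4),(-90,72,14),(-90,-72,14),(-15,28,34),(-15,-28,34)],A([(563,161),(543,362),(282,163),(301,368),(401,231),(401,322)]))],(470,-283,0));print(q,np.degrees(q[2]),r.round(1).tolist());print(place(q,[(-15,0,0)]))
E
```

```text
[ 4.72365252e+02 -2.82347060e+02  1.01792328e-01] 5.832270782581363 [[0.5, -0.6], [-0.4, -0.4], [-0.4, -0.5], [-1.5, 0.5], [0.4, 4.5], [0.6, 0.1]]
[[ 457.44289721 -283.8713095     0.        ]]
```

Call:
{"op": "send_rows", "data": {"motion": [[0, 0.5, 15, 0, 0, 0], [0, 0, 30, 0, 0, 0], [0, 0, 35, 0, 0, 0], [0, 0, 25, 0, 0, 0], [0, 0, 15, 0, 0, 0], [0, 0, 0, 0, 0, 0]]}}

```text
time: 12.9
eef_pos: [455.5, -284.0, 59.6]
ee_rot: [0.672, 0.741, -0.0, -0.002]
contact_force: [0.6, -0.0, 0.6]
finger_gap: 0.446
grasp_force: 0.0
```

```bash
python3 go.py 456.3 -284.7 19 95.8
```

```text
shift [-0.9  0.9 40.6] turn [-0.16 -0.15 -0.18] shift in goal axes [-0.8  0.8 40.6]
t 12.9 pos [ 455.5 -284.    59.6] F [ 0.6 -0.   0.6] q [-0.63  0.5   1.72  0.    0.93 -0.72] gap 0.446 grip 0.0
```

Call:
{"op": "send_rows", "data": {"motion": [[0, 1, 15, 0, 0, 0], [0, 0, 15, 0, 0, 0], [0, 0, 9.5, 0, 0, 0], [0, 0, 0, 0, 0, 0], [0, 0, 0, 0, 0, 0]]}}

```text
time: 13.4
eef_pos: [457.5, -284.6, 22.1]
ee_rot: [0.671, 0.741, -0.0, -0.0]
contact_force: [-0.6, -0.8, 0.5]
finger_gap: 0.45
grasp_force: 0.0
```

Call:
{"op": "send_rows", "data": {"motion": [[0, 0, 0, 0, 0, 0], [0, 0, 0, 0, 0, 0], [0, 0, 0, 0, 0, 0], [0, 0, 0, 0, 0, 0], [0, 0, 0, 0, 0, 0]], "claw": 0, "squeeze": 110}}

```text
time: 13.9
eef_pos: [457.7, -284.7, 23.0]
ee_rot: [0.671, 0.741, 0.0, 0.001]
contact_force: [-1.7, 1.8, 6.9]
finger_gap: 0.109
grasp_force: 108.4
```

Call:
{"op": "send_rows", "data": {"motion": [[0, 0, -5, 0, 0, 0], [0, 0, -15, 0, 0, 0], [0, 0, -25, 0, 0, 0], [0, 0, -30, 0, 0, 0], [0, 0, -30, 0, 0, 0], [0, 0, -15, 0, 0, 0], [0, 0, 0, 0, 0, 0], [0, 0, 0, 0, 0, 0]]}}

```text
time: 14.7
eef_pos: [457.1, -284.4, 142.1]
ee_rot: [0.671, 0.741, -0.0, 0.0]
contact_force: [0.3, -0.7, -3.2]
finger_gap: 0.112
grasp_force: 107.7
```

```bash
python3 go.py 508 -5 140 80.7; python3 go.py 456.8 -284.3 140 95.8
```

```text
shift [272.9  78.4   2.1] turn [ 0.  0. 15.] shift in goal axes [283.9   5.    2.1]
t 14.7 pos [ 457.1 -284.4  142.1] F [ 0.3 -0.7 -3.2] q [-0.62  0.38  1.66 -0.    1.1  -0.72] gap 0.112 grip 107.66993165016174
shift [ 0.1 -0.3  2.1] turn [ 0.   0.  -0.1] shift in goal axes [ 0.1 -0.3  2.1]
t 14.7 pos [ 457.1 -284.4  142.1] F [ 0.3 -0.7 -3.2] q [-0.62  0.38  1.66 -0.    1.1  -0.72] gap 0.112 grip 107.66993165016174
```

Call:
{"op": "send_rows", "data": {"motion": [[12, 3, 0, 0, 0, 0], [25, 7, 0, 0, 0, 0], [35, 10, 0, 0, 0, 0], [35, 10, 0, 0, 0, 0], [35, 10, 0, 0, 0, 0], [35, 10, 0, 0, 0, 0], [35, 10, 0, 0, 0, 0], [30, 9, 0, 0, 0, 0]]}}

```text
time: 15.5
eef_pos: [501.4, -34.4, 141.1]
ee_rot: [0.671, 0.742, -0.0, -0.001]
contact_force: [0.8, 0.1, -2.9]
finger_gap: 0.113
grasp_force: 107.6
```

Call:
{"op": "send_rows", "data": {"motion": [[20, 6, 0, 0, 0, 0], [10, 2, 0, 0, 0, 0], [0, 0, 0, 0, 0, 5], [0, 0, 0, 0, 0, 5], [0, 0, 0, 0, 0, 5], [0, 0, 0, 0, 0, 0], [0, 0, 0, 0, 0, 0]]}}

```text
time: 16.2
eef_pos: [506.6, -6.3, 141.7]
ee_rot: [0.761, 0.648, -0.0, -0.0]
contact_force: [0.2, -0.2, -2.5]
finger_gap: 0.115
grasp_force: 107.5
```

```bash
python3 snap.py g; python3 go.py 506.3 -5.3 85 80.7
```

```text
shift [ 0.9 -0.6 56.8] turn [-0.04  0.    0.12] shift in goal axes [ 0.9 -0.6 56.8]
t 16.25 pos [506.7  -6.3 141.8] F [-0.5 -0.4 -3.1] q [-0.08  0.32  1.75 -0.    1.08  0.08] gap 0.116 grip 107.4926483631134
```

View pics/g.png

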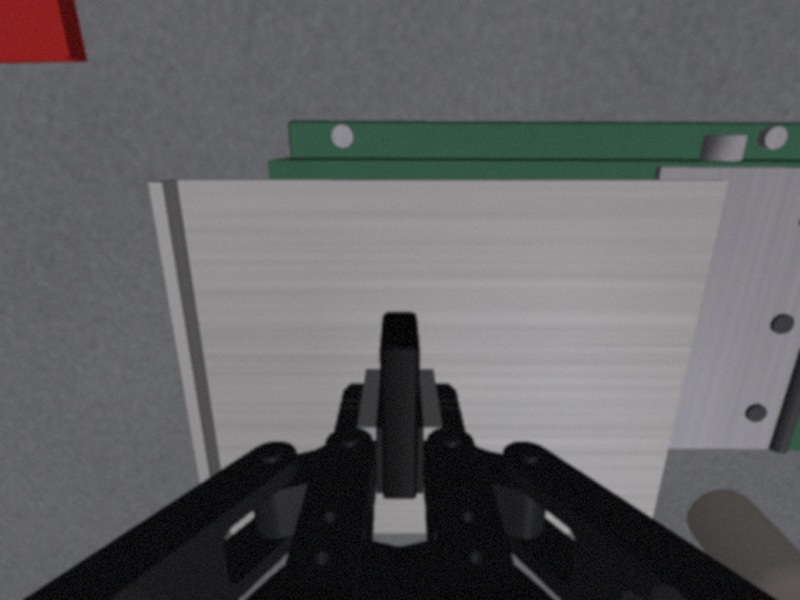

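```bash
python3 - <<'E'
from h import *
import pickle
c=pickle.load(open("pics/g.pkl","rb"))[0];A=lambda a:np.array(a)*.7
u=141.8-22.7
q,r=fit([(c,[(90,72,u+4),(-90,72,u+14)],A([(726,181),(150,182)]))],(520,-10,-.16));print("strip",q[:2],np.degrees(q[2]),r.round(1).tolist())
b,r=fit([(c,[(-100,94,10),(-100,75,54),(75,73,65)],A([(290,122),(270,160),(659,168)]))],(545,-10,-.16));print("bed",b[:2],np.degrees(b[2]),r.round(1).tolist())
for B in (b,(545.8,-11.8,np.radians(-9.3))):
  d=q[:2]-np.array(B[:2]);cs,sn=np.cos(B[2]),np.sin(B[2]);print("strip in bed",cs*d[0]+sn*d[1],-sn*d[0]+cs*d[1])
E
```

```text
strip [521.59806847  -8.30411479] -9.314131327931918 [[2.2, 0.2], [-1.6, 0.1]]
bed [546.46922985 -12.21072533] -9.39769160690634 [[-1.1, -0.8], [-0.4, 0.6], [2.7, 0.3]]
strip in bed -25.175254734512436 -0.20693886579964627
strip in bed -24.44876288911376 -0.461190306799506
```

Call:
{"op": "send_rows", "data": {"motion": [[0, 0, 10, 0, 0, 0], [0, 0, 20, 0, 0, 0], [0, 0, 15, 0, 0, 0], [0, 0, 10, 0, 0, 0], [0, 0, 5, 0, 0, 0], [0, 0, 0, 0, 0, 0], [0, 0, 0, 0, 0, 0]]}}

```text
time: 16.95
eef_pos: [507.3, -6.2, 82.5]
ee_rot: [0.762, 0.648, 0.0, 0.0]
contact_force: [0.1, 0.1, -3.2]
finger_gap: 0.114
grasp_force: 107.6
```

Call:
{"op": "send_rows", "data": {"motion": [[0, 0, 2, 0, 0, 0], [0, 0, 1, 0, 0, 0], [0, 0, 1, 0, 0, 0], [0, 0, 0, 0, 0, 0]]}}

```text
time: 17.35
eef_pos: [507.0, -6.2, 78.1]
ee_rot: [0.762, 0.647, 0.0, -0.0]
contact_force: [0.8, 0.0, -3.7]
finger_gap: 0.114
grasp_force: 107.6
```

Call:
{"op": "send_rows", "data": {"motion": [[0, 0, 0.5, 0, 0, 0], [0, 0, 0.5, 0, 0, 0], [0, 0, 0.5, 0, 0, 0], [0, 0, 0, 0, 0, 0], [0, 0, 0, 0, 0, 0]]}}

```text
time: 17.85
eef_pos: [507.0, -6.2, 77.0]
ee_rot: [0.762, 0.647, 0.0, 0.0]
contact_force: [-4.3, 0.3, 5.2]
finger_gap: 0.11
grasp_force: 108.6
```

```bash
python3 go.py 537 -11 76 80.7
```

```text
shift [ 0.1 30.4  1. ] turn [0.01 0.   0.  ] shift in goal axes [ 0.1 30.4  1. ]
t 17.85 pos [507.   -6.2  77. ] F [-4.3  0.3  5.2] q [-0.08  0.41  1.79 -0.    0.93  0.08] gap 0.11 grip 108.57767343521118
```

Call:
{"op": "send_rows", "data": {"motion": [[0, 2, 0, 0, 0, 0], [0, 3, 0, 0, 0, 0], [0, 3, 0, 0, 0, 0], [0, 3, 0, 0, 0, 0], [0, 3, 0, 0, 0, 0], [0, 0, 0, 0, 0, 0]]}}

```text
time: 18.45
eef_pos: [521.2, -8.5, 77.0]
ee_rot: [0.762, 0.647, 0.0, 0.0]
contact_force: [-0.7, -0.4, 3.5]
finger_gap: 0.113
grasp_force: 108.6
```

Call:
{"op": "send_rows", "data": {"motion": [[0, 3, 0, 0, 0, 0], [0, 3, 0, 0, 0, 0], [0, 3, 0, 0, 0, 0], [0, 3, 0, 0, 0, 0], [0, 3, 0, 0, 0, 0], [0, 2, 0, 0, 0, 0], [0, 0, 0, 0, 0, 0]]}}

```text
time: 19.15
eef_pos: [537.8, -11.2, 77.0]
ee_rot: [0.762, 0.647, 0.0, 0.0]
contact_force: [-1.9, 0.8, 5.7]
finger_gap: 0.118
grasp_force: 108.8
```

```bash
python3 snap.py i; python3 go.py 540 -11 76 80.7
```

```text
shift [0.6 2.2 1. ] turn [ 0.04 -0.01  0.  ] shift in goal axes [0.6 2.2 1. ]
t 19.2 pos [537.8 -11.2  77. ] F [-2.1 -0.   5. ] q [-0.09  0.47  1.71  0.    0.96  0.07] gap 0.114 grip 108.77452969551086
```

View pics/i.png

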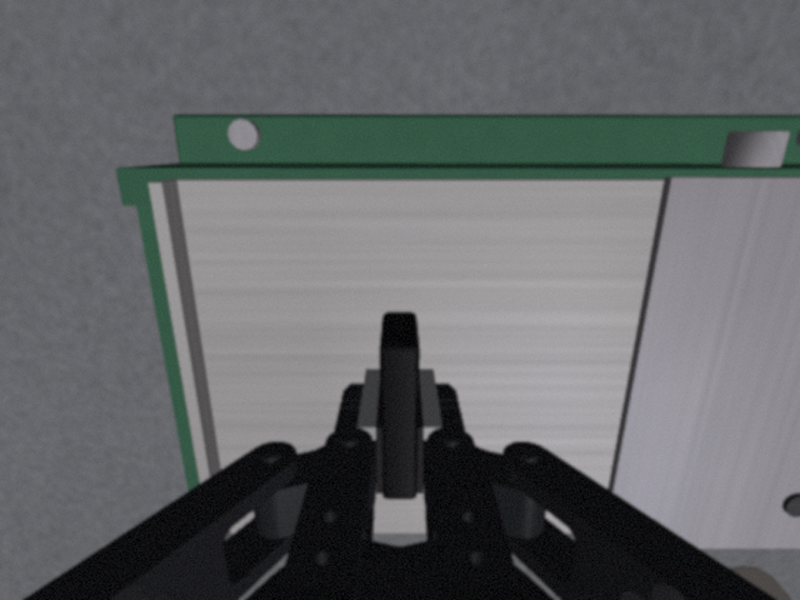

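Call:
{"op": "send_rows", "data": {"motion": [[0, 2, 0, 0, 0, 0], [0, 1, 0, 0, 0, 0], [0, 0, 0.5, 0, 0, 0], [0, 0, 0.5, 0, 0, 0], [0, 0, 0, 0, 0, 0], [0, 0, 0, 0, 0, 0]]}}

```text
time: 19.8
eef_pos: [540.5, -11.6, 76.9]
ee_rot: [0.762, 0.648, 0.0, 0.0]
contact_force: [-10.4, 1.9, 19.8]
finger_gap: 0.116
grasp_force: 110.8
```

Call:
{"op": "send_rows", "data": {"motion": [[0, 0, 0.4, 0, 0, 0], [0, 0, 0, 0, 0, 0], [0, 0, 0, 0, 0, 0], [0, 0, 0, 0, 0, 0]]}}

```text
time: 20.2
eef_pos: [540.6, -11.6, 76.9]
ee_rot: [0.762, 0.648, 0.0, 0.0]
contact_force: [-13.1, 1.8, 25.0]
finger_gap: 0.116
grasp_force: 111.6
```

```bash
python3 snap.py j; python3 go.py 540 -11 76 80.7; python3 - <<'E'
from h import *
import cv2
im=vision.read_camera("scene")[190:350,220:400]
cv2.imwrite("pics/s2.png",cv2.resize(im,(675,600),interpolation=cv2.INTER_CUBIC))
E
```

```text
shift [ 0.6 -0.7  0.9] turn [ 0.04 -0.    0.01] shift in goal axes [ 0.6 -0.7  0.9]
t 20.25 pos [540.6 -11.7  76.9] F [-13.7   1.3  24.9] q [-0.09  0.48  1.7  -0.    0.97  0.07] gap 0.116 grip 111.64380669593811
```

View pics/s2.png

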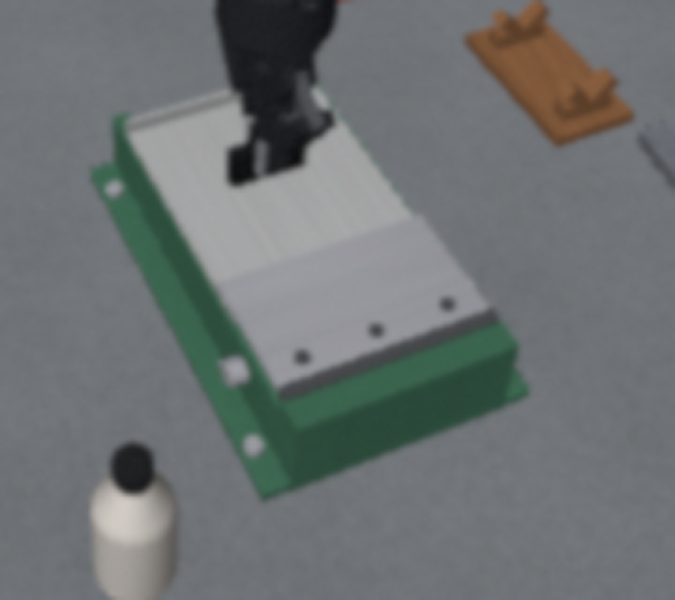

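The strip lies flat and square under a flap that is still down, held with about 25 N of downward force, so I'm handing it in.

```bash
python3 -c "
from cell import robot
print(robot.job_done())"
```

```text
the job is handed in; nothing more can be done
None
```

I handed the job in at about 20 s: the rod is seated and released in the V-saddles, and the strip lies flat on the rails with its plain edge an estimated 25 mm under the unlifted flap, still gripped and pressed down with about 25 N.

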